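# Fit a multiplier reel to a rod's seat

## Task

Mount the reel on the fishing rod held in the bench rest, crank on the right as you look along the rod to its tip: set its foot on the seat, slide the toe forward under the fixed front hood and press it home with about a kilo's push (no more than one and a half) against the stop you cannot see. Then slide the loose rear hood forward over the heel of the foot until it too comes up firm, with about the same push on the reel, so that both ends of the foot are fully home. Leave the bottle, line spool and jar alone.

Things in the scene. Friction and masses are not known exactly. Their poses are not given: they have to be found in the camera images.
- rod: Fishing-rod butt, lying level and fixed in a wooden bench rest (85 mm wide base, two posts). Origin on the counter under the middle of the reel seat; its x runs along the rod to the tip (away from the robot), z up. Rod axis 85 mm up, black seat barrel 21 mm thick. The flat bed for the reel's foot is 95 mm up, 20 mm wide, from x = -80 mm to the front hood.
- front_mouth (a point): Middle of the mouth of the fixed metal front hood, on the bed (x = 25 mm, z = 95 mm in the rod's frame; axes as the rod's). Behind it a blind pocket 17 mm wide, 6.5 mm high under a roof 3.5 mm thick, hood 30 mm wide. The stop inside is hidden: somewhere 8 to 28 mm in, differing each time, to be found by feel. A toe that catches on the hood's rim stops at 0 to 3 mm.
- hood (a joint): Loose rear hood, a stiff push-fit ring on the seat barrel that drags with about 3 N and stays where it is left. Value: how far it stands forward (towards the tip) of its rearmost place, in m, 0 to 0.075; starts at 0 to 0.012. It has a blind pocket 17 mm wide, 6.5 mm high, 12 mm deep, open forward, whose mouth lies on the bed at x = -92 mm + value in the rod's frame.
- collar (a point): Place to hold the rear hood: on the axis of its ribbed round collar, 34 mm in diameter and 50 mm long along the rod, 85 mm up. It moves with the hood; axes as the rod's. The collar reaches 20 mm behind and 30 mm ahead of this point; the pocket's mouth is 46 mm and its bottom 34 mm ahead. When the heel is fully home, reel_heel is level with the pocket's bottom, 34 mm ahead.
- reel_grip (a point): Multiplier reel, 0.3 to 0.5 kg, standing on its foot. Two round side plates 54 mm across, outer faces 52 mm apart along y: hold it by these. This point is midway between them, over the middle of the foot, 48 mm above its underside, 12 mm under the plates' tops. Axes: x forward to the toe, z up. Crank on the -y side, its knob forward, all below 28 mm: keep fingers above that.
- reel_toe (a point): Front end of the reel's foot, a flat plate 90 mm long, 4 mm thick and 14.5 mm wide (22 mm in the middle 26 mm), tapering to 9 mm over the last 8 mm at both ends. Point at the end, mid-thickness, 45 mm ahead of the reel's middle and 46 mm below reel_grip. This end goes under the front hood.
- reel_heel (a point): Rear end of the reel's foot, mid-thickness, 45 mm behind the reel's middle and 46 mm below reel_grip. This end goes into the rear hood's pocket.
- oil: Bystander: small oil bottle, 28 mm across, 85 mm high. Origin under its middle.
- line_spool: Bystander: spool of pale line with black flanges, lying flat, 68 mm across, 30 mm high. Origin under its middle.
- grease: Bystander: small jar, 46 mm across, 40 mm high. Origin under its middle.

How it is judged:
By the outcome, as a careful person would: the job done as asked, in the order asked, and still so for the second after the job is handed in, with the robot touching nothing.
It also fails if it takes over 72 s, if anything falls off the work surface, if the arm or the gripper's body presses on something with over 40 N, if the wrist force passes 120 N, or if a joint passes its speed limit or range.

## Robot

A 7-joint arm with a two-finger parallel gripper is mounted at the origin on the work surface. World frame = base frame: x ahead of the robot, y to its left, z up, the work surface at z = 0. Lengths are in m, angles in degrees, forces in N, time in s.
With the tool pointing down it reaches from about 0.425 to 0.875 m from the base axis. Payload 4.7 kg.
Tool frame: the origin (TCP) lies at the very end of the fingers, on their centre line; the grasp point (between the pads) lies 19 mm behind it; z points along the fingers, y is the line along which they close (so a half turn about z gives the same grasp; the last joint's range is limited). The gripper opens to 87 mm and grips with 3 to 60 N. Pads are 19 mm wide; open, the fingers measure 117 mm over their backs; the gripper's body (75 mm by 190 mm) begins 51 mm behind the grasp point.
Start: joints at [68.36, 18.392, -4.016, 83.108, 1.295, 78.541, -3.26], TCP at [0.248, -0.601, 0.223] pointing down, gripper open.
Joint ranges: [-163.93, 163.93], [-17.29, 119.83], [-79.2, 71.16], [3.27, 140.29], [-89.18, 269.18], [5.43, 117.66], [-154.24, 154.24]. Speed limits (degrees/s): [147.25, 147.25, 180, 180, 180, 180, 180].

## Interface

Orientations are given as [roll, pitch, yaw] about the fixed x, y, z axes, in that order (R = Rz(yaw) Ry(pitch) Rx(roll)).
In Python, from cell import get_obs, eyes, env gives the robot as it stands.
- The arm moves only by the tool servo_tool, never from a script. Its argument "series" is a list that holds one entry, the list of rows, each a list of 7 numbers: the shift along the tool's x, y, z in units of 300 mm (1.0 is 300 mm), then the turn, a rotation vector about the tool's x, y, z in units of pi rad (1.0 is pi rad), then the opening, from 0 (shut) to 1 (fully open). In form: [[[tx, ty, tz, wx, wy, wz, gripper], ...]]. A call has 1 to 12 rows; each row is the pose to reach, as a shift and turn from the pose commanded when the call began, along the tool's axes at that moment, turning the shorter way round; what a row does not reach only later rows make up. A row lasts 1/12 s, in which the tool goes at most 41.7 mm and 7.16 degrees, less where a joint would pass 70% of its speed; a pose out of reach is approached as far as the arm can. A call with a number of a shift or a turn outside -1 to 1 is refused whole. A call with a gripper value outside its range is refused whole. The fingers move at their own pace and stop on an object; "grip_force" is the grip in N (left out, the last holds). Time passes only in rows, so rows that repeat a pose let the fingers close. It gives the time, the measured TCP pose, the force, the opening and the grip force at its end, in the units of the state.
- get_obs(): the state, without advancing time (a new reading comes with each control period).
- eyes.read_camera(name): name is "scene" or "top" or "wrist"; returns a dict with "frame" (480x640x3 uint8, red, green, blue), "depth" (480x640 float32, m along the optical axis (not along the pixel's ray), 0 where there is no reading), "fx", "fy", "cx", "cy" (pixels), "distortion" ([k1, k2, p1, p2, k3] as OpenCV has them; the pictures are not rectified), "origin" and "rotation" of the camera in the world; the wrist camera has in their place "mount" (4x4, takes a point from camera to tool coordinates, whose origin is the TCP and whose axes are the flange's). Camera axes: x right, y down, z forward; pixel columns grow to the right and rows downward; lengths in m; the calibration is good to about 2 mm. A picture is of the moment at which its call begins: read the wrist's pose just before it.
- env.sign_off(): hands the job in; it is judged then, once.
The state is a dict: "time_s": time; "qpos": joint angles; "joint_velocities": joint speeds; "effort": joint torques, N m; "tool_pos": TCP position; "tool_rot": TCP orientation; "force": force on the tool from outside, world axes, zero at the start; "wrist_torque": the same for the moment, N m; "grip_width": finger opening in m; "grasp_force": force on a finger pad.
Only numpy, scipy, OpenCV 4.12 (cv2) and the standard library are available. Lean on these libraries where they do the work, as an engineer would, in place of code of your own. Each camera call takes 0.05 s, during which the arm holds its last target. There are 200 camera calls.

## Working session

There is one attempt and no reset: what is moved stays moved. The work goes in short steps, Python scripts to look and compute and a tool call to move; the robot and the scene stay as the last step left them, time stands still between calls to the robot, and variables do not carry over. Pictures are saved under pics/ and viewed, at most 10 in all, crops included, and the job is handed in when it is done.

Besides the shell and the picture viewer there is one more tool, called after "Request:" as name([rows], argument=value, ...), one row to a line, values as JSON. servo_tool: Moves the arm, as the interface text tells. Shifts and turns lie within -1 to 1; 1 stands for 300 mm of shift or pi rad of turn. Its arguments: {"type":"object","properties":{"series":{"type":"array"},"grip_force":{"type":"number"}},"required":["series"]}

```bash
mkdir -p pics; ls; python3 - <<'E'
from cell import get_obs, eyes, env
import cv2,numpy as np
o=get_obs();print(o)
for n in("scene","top"):
    c=eyes.read_camera(n);cv2.imwrite(f"pics/{n}.png",c["frame"][:,:,::-1]);np.savez(f"{n}.npz",**c)
    print({k:v for k,v in c.items() if k not in("frame","depth")})
E
```

```text
pics
{'time_s': 0.0, 'qpos': array([68.3604024 , 18.43970322, -4.01502885, 83.17528594,  1.29476122,
       78.53891537, -3.26089183]), 'joint_velocities': array([ 0.03343932,  0.06014822,  0.02847573, -0.05042525, -0.0189305 ,
        0.0276607 ,  0.00601121]), 'effort': array([ 5.32804133e-04, -4.91294146e+01, -4.03608782e-01, -3.12535894e+01,
       -6.38024951e-02,  4.36877995e-02,  1.96994220e-04]), 'tool_pos': array([ 0.24793464, -0.60026569,  0.22145077]), 'tool_rot': array([-1.79891321e+02,  5.59495427e-03,  2.24479446e+01]), 'force': array([ 0.10085374, -0.4121773 ,  0.05423086]), 'wrist_torque': array([ 0.00947348,  0.03529278, -0.01661869]), 'grasp_force': 0.0, 'grip_width': 0.08683988523284909}
{'fx': 455.97377612030294, 'fy': 455.97377612030294, 'cx': 326.6312389539182, 'cy': 237.3302565639256, 'distortion': array([-0.05746099,  0.        ,  0.        ,  0.        ,  0.        ]), 'origin': array([1.02207784, 0.05435709, 0.67607912]), 'rotation': array([-144.34080293,    0.86647521,  110.34115099])}
{'fx': 581.8093804430707, 'fy': 581.8093804430707, 'cx': 321.33970497833286, 'cy': 241.03938705216547, 'distortion': array([0.0622161, 0.       , 0.       , 0.       , 0.       ]), 'origin': array([ 0.40904023, -0.11460186,  0.96284697]), 'rotation': array([-166.51901459,    0.18766657,  -93.36528262])}
```

View pics/scene.png

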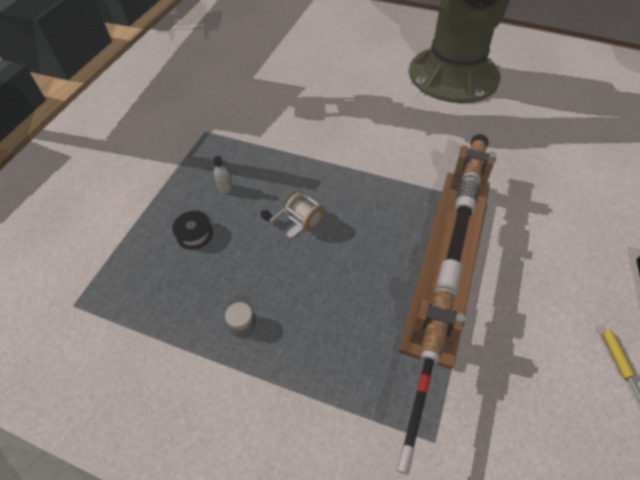

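View pics/top.png

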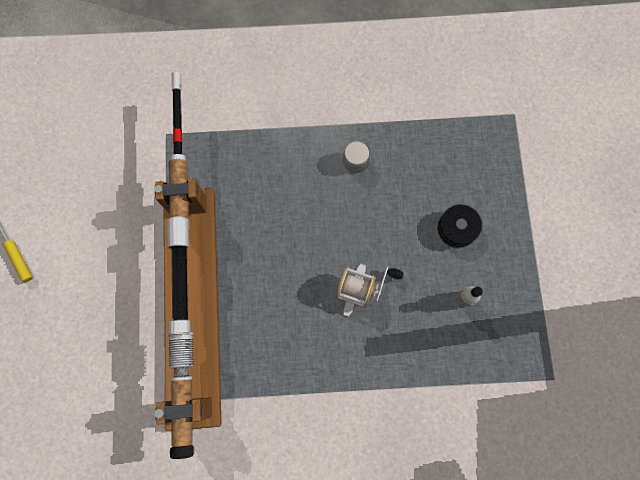

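The scene view shows the rod at right (butt toward the robot) and the reel at about (305,212). In the top view the rod is near column 180, with the front hood at rows 217-246 and the rear hood at rows 320-375. The reel is at (358,287), crank to the image right.

```bash
cat > h.py <<'E'
import numpy as np,cv2
from scipy.spatial.transform import Rotation as R
def cloud(c,T=None):
    K=np.array([[c["fx"],0,c["cx"]],[0,c["fy"],c["cy"]],[0,0,1.]])
    d=np.asarray(c["depth"]);v,u=np.mgrid[:480,:640]
    p=cv2.undistortPoints(np.stack([u,v],-1).reshape(-1,1,2).astype(np.float64),K,np.asarray(c["distortion"])).reshape(480,640,2)
    P=np.dstack([p*d[...,None],d])
    if T is None: Rm=R.from_euler("xyz",c["rotation"],degrees=True).as_matrix();t=c["origin"]
    else: Rm=T[:3,:3];t=T[:3,3]
    P=P@Rm.T+t; P[d==0]=np.nan
    return P
E
python3 - <<'E'
from h import *
for n in("top","scene"):
    c=dict(np.load(n+".npz"));P=cloud(c);F=c["frame"]
    z=P[...,2]
    print(n,"table z",np.nanmedian(z[(z<.02)]), "depth ok",np.isfinite(z).mean())
    # reel
    if n=="top":
        for (u,v) in[(180,230),(180,280),(180,325),(180,350),(357,287),(362,268),(348,308),(473,293),(460,225),(357,155),(395,274),(180,370)]: print((u,v),P[v,u].round(4))
        for v in range(215,380,6):
            row=P[v,150:215];m=row[:,2]>.07
            print(v,row[m].mean(0).round(4),"y",row[m][:,1].min().round(4),row[m][:,1].max().round(4),"zmax",row[m][:,2].max().round(4),F[v,180])
    m=(z>.02)&(z<.08)&(np.hypot(P[...,0]-P[...,0],0)==0)
    np.save(n+"_P.npy",P)
P=np.load("top_P.npy");q=P[250:325,325:410].reshape(-1,3)
for lo,hi in((.001,.008),(.008,.028),(.03,.05),(.05,.058),(.057,.07)):
    s=q[(q[:,2]>lo)&(q[:,2]<hi)]
    if len(s)>3:
        r=cv2.minAreaRect((s[:,:2]*1000).astype(np.float32));print(lo,hi,len(s),r)
c=dict(np.load("top.npz"))["frame"][:,:,::-1]
a=cv2.resize(c[245:330,315:415],(600,510),interpolation=2);b=cv2.resize(c[205:385,150:220],(198,510),interpolation=2)
cv2.imwrite("pics/crop.png",np.hstack([a,b]))
E
```

```text
top table z 5.208097454356686e-05 depth ok 0.9961100260416667
(180, 230) [0.6439 0.0889 0.1073]
(180, 280) [0.5697 0.0923 0.0933]
(180, 325) [0.5006 0.0888 0.108 ]
(180, 350) [0.4653 0.09   0.1026]
(357, 287) [ 0.5501 -0.1766  0.0472]
(362, 268) [ 0.5877 -0.19    0.007 ]
(348, 308) [ 0.5229 -0.1622  0.0036]
(473, 293) [ 0.5259 -0.3497  0.0788]
(460, 225) [ 0.6456 -0.3546  0.0317]
(357, 155) [ 0.7754 -0.1934  0.0404]
(395, 274) [ 0.5711 -0.2414  0.0257]
(180, 370) [0.4373 0.0918 0.0946]
215 [0.6711 0.0945 0.0959] y 0.0831 0.1096 zmax 0.1006 [164 117  71]
221 [0.6586 0.0928 0.1061] y 0.0808 0.1094 zmax 0.1136 [206 212 216]
227 [0.6491 0.0928 0.1062] y 0.0807 0.1096 zmax 0.1125 [208 214 219]
233 [0.6394 0.0933 0.1074] y 0.0803 0.1099 zmax 0.1137 [206 209 216]
239 [0.6302 0.0935 0.1068] y 0.0802 0.1101 zmax 0.1113 [208 211 216]
245 [0.621  0.0929 0.106 ] y 0.0802 0.1102 zmax 0.1116 [114 112 116]
251 [0.6145 0.0951 0.0941] y 0.0858 0.1058 zmax 0.0972 [28 29 30]
257 [0.6052 0.0937 0.0934] y 0.085 0.1044 zmax 0.0975 [32 37 36]
263 [0.5959 0.0937 0.0936] y 0.0848 0.1034 zmax 0.0969 [24 29 28
[... 1222 characters left out ...]
272 0.0879 0.0957] y 0.0774 0.1013 zmax 0.1028 [164 165 165]
scene table z 0.0001855245976518649 depth ok 0.99609375
0.001 0.008 1812 ((557.000732421875, -197.24090576171875), (141.74017333984375, 124.75773620605469), 86.55503845214844)
0.008 0.028 364 ((552.6222534179688, -201.27597045898438), (57.92949676513672, 109.0868911743164), 4.213535308837891)
0.03 0.05 683 ((550.2284545898438, -176.9968719482422), (58.88373565673828, 53.19731903076172), 66.11908721923828)
0.05 0.058 167 ((552.15283203125, -174.60321044921875), (51.937721252441406, 44.03827667236328), 67.25627899169922)
0.057 0.07 83 ((551.9806518554688, -174.632568359375), (51.49396896362305, 29.386381149291992), 68.74208068847656)
```

View pics/crop.png

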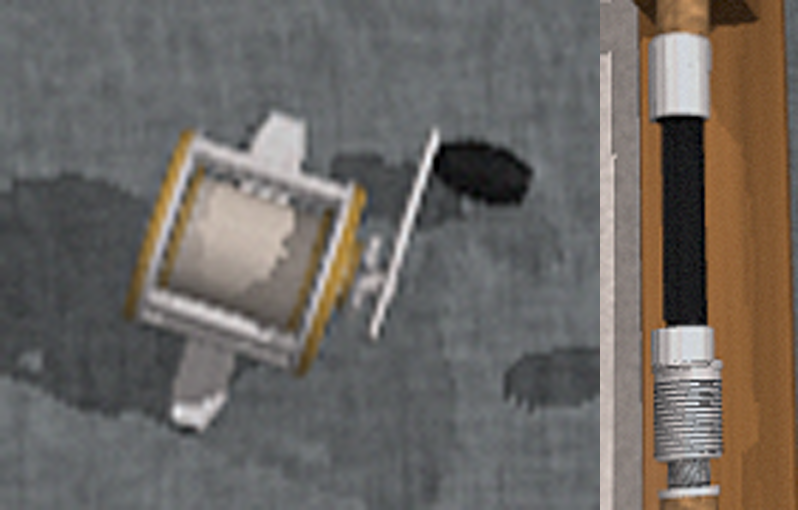

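The crop shows the reel's toe at the image top, tilted to the right (yaw about -22°). Crank and knob are on the right and forward, and the rod is nearly parallel to x. The front hood mouth is at x≈0.617 and the rear mouth at x≈0.508. I'll move over the reel now.

Request:
servo_tool([
  [[0.9667,-0.6,0,0,0,0.247,1],[0.9667,-0.6,0,0,0,0.247,1],[0.9667,-0.6,0,0,0,0.247,1],[0.9667,-0.6,0,0,0,0.247,1],[0.9667,-0.6,0,0,0,0.247,1],[0.9667,-0.6,0,0,0,0.247,1],[0.9667,-0.6,0,0,0,0.247,1],[0.9667,-0.6,0,0,0,0.247,1],[0.9667,-0.6,0,0,0,0.247,1]],
], grip_force=45)

```text
time_s: 0.85
tool_pos: [0.4512, -0.317, 0.2224]
tool_rot: [-179.8, -0.0, -21.6]
force: [0.3, 0.4, -0.2]
grip_width: 0.0869
grasp_force: 0.0
```

Request:
servo_tool([
  [[0.136,-0.564,0,0,0,0,1],[0.136,-0.564,0,0,0,0,1],[0.136,-0.564,0,0,0,0,1],[0.136,-0.564,0,0,0,0,1],[0.136,-0.564,0,0,0,0,1],[0.136,-0.564,0,0,0,0,1],[0.136,-0.564,0,0,0,0,1]],
])

```text
time_s: 1.43
tool_pos: [0.5484, -0.1821, 0.222]
tool_rot: [180.0, 0.1, -21.9]
force: [-0.2, -0.6, -0.2]
grip_width: 0.087
grasp_force: 0.0
```

```bash
cat >> h.py <<'E'
def wrist():
    from cell import get_obs,eyes
    o=get_obs();c=eyes.read_camera("wrist")
    T=np.eye(4);T[:3,:3]=R.from_euler("xyz",o["tool_rot"],degrees=True).as_matrix();T[:3,3]=o["tool_pos"]
    return o,c,T@np.asarray(c["mount"])
def go(pos,yaw):
    from cell import get_obs
    o=get_obs();r=R.from_euler("xyz",o["tool_rot"],degrees=True)
    d=r.inv().apply(np.array(pos)-o["tool_pos"])/.3
    w=(r.inv()*R.from_euler("xyz",[180,0,yaw],degrees=True)).as_rotvec()/np.pi
    print("at",o["tool_pos"].round(4),o["tool_rot"].round(2),"units",d.round(4),w.round(4))
E
python3 - <<'E'
from h import *
o,c,T=wrist();print(o["tool_pos"],o["tool_rot"],np.asarray(c["mount"]).round(3))
cv2.imwrite("pics/w1.png",c["frame"][:,:,::-1])
P=cloud(c,T);np.save("w1P.npy",P);np.save("w1F.npy",c["frame"])
q=P.reshape(-1,3);q=q[(np.hypot(q[:,0]-.552,q[:,1]+.175)<.06)]
print(len(q))
for lo,hi in((.002,.007),(.03,.05),(.05,.058),(.056,.07)):
    s=q[(q[:,2]>lo)&(q[:,2]<hi)]
    if len(s)>3: print(lo,len(s),cv2.minAreaRect((s[:,:2]*1000).astype(np.float32)))
E
```

```text
[ 0.54839591 -0.18205434  0.22198016] [ 1.79951059e+02  6.32774566e-02 -2.19405119e+01] [[ 0.    -0.959 -0.284  0.077]
 [ 1.    -0.     0.     0.002]
 [-0.    -0.284  0.959 -0.163]
 [ 0.     0.     0.     1.   ]]
86293
0.002 2380 ((551.7887573242188, -175.28518676757812), (118.84455108642578, 117.99633026123047), 63.406620025634766)
0.03 1788 ((549.3592529296875, -179.3614044189453), (59.19947052001953, 52.68020248413086), 67.74799346923828)
0.05 657 ((550.51171875, -175.57748413085938), (51.80257797241211, 44.58463668823242), 68.36766052246094)
0.056 431 ((550.2476196289062, -175.48556518554688), (51.9278564453125, 33.081138610839844), 68.05646514892578)
```

View pics/w1.png

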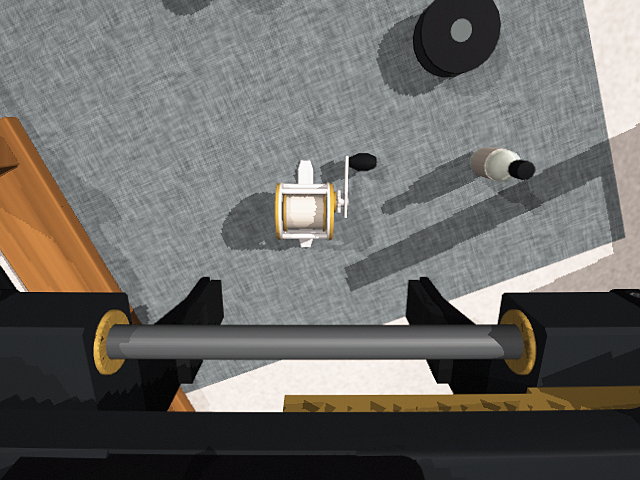

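The wrist view shows the reel square to the gripper at (305,212), with the crank to the right, clear of the fingers' path. I'm descending with the fingers astride the side plates.

Request:
servo_tool([
  [[-0.001,-0.0253,0.1,0,0,0,1],[-0.001,-0.0253,0.25,0,0,0,1],[-0.001,-0.0253,0.38,0,0,0,1],[-0.001,-0.0253,0.5,0,0,0,1],[-0.001,-0.0253,0.6,0,0,0,1],[-0.001,-0.0253,0.63,0,0,0,1],[-0.001,-0.0253,0.63,0,0,0,1],[-0.001,-0.0253,0.63,0,0,0,1],[-0.001,-0.0253,0.63,0,0,0,1]],
])

```text
time_s: 2.23
tool_pos: [0.553, -0.1763, 0.0361]
tool_rot: [180.0, -0.2, -22.1]
force: [-0.2, 0.2, -1.0]
grip_width: 0.0868
grasp_force: 0.0
```

Request:
servo_tool([
  [[-0.003,0,0.006,0,0,0,0.6],[-0.003,0,0.006,0,0,0,0.3],[-0.003,0,0.006,0,0,0,0],[-0.003,0,0.006,0,0,0,0],[-0.003,0,0.006,0,0,0,0],[-0.003,0,0.006,0,0,0,0],[-0.003,0,0.006,0,0,0,0],[-0.003,0,0.006,0,0,0,0],[-0.003,0,0.006,0,0,0,0]],
], grip_force=45)

```text
time_s: 2.98
tool_pos: [0.5507, -0.1743, 0.0319]
tool_rot: [-180.0, -0.0, -22.0]
force: [0.2, 1.8, 2.2]
grip_width: 0.0518
grasp_force: 44.8
```

```bash
python3 - <<'E'
from h import *
from cell import *
o=get_obs();print(o)
c=eyes.read_camera("top");F=c["frame"][:,:,::-1]
cv2.imwrite("pics/t2.png",cv2.resize(F[240:330,300:420],(600,450),interpolation=2))
E
```

```text
{'time_s': 2.9833, 'qpos': array([  31.42763221,   20.5309803 ,  -19.32137968,  104.63733539,
          8.01116149,   56.13963702, -103.22642397]), 'joint_velocities': array([0.01340527, 0.01243971, 0.15503201, 0.05990951, 0.02164165,
       0.05112813, 0.05026404]), 'effort': array([ 7.07735661e-01, -4.38210154e+01, -2.41990015e+00, -2.57742155e+01,
        3.64283603e-01, -1.13430661e-01,  1.77317874e-03]), 'tool_pos': array([ 0.55074174, -0.17425203,  0.0319411 ]), 'tool_rot': array([-1.79979346e+02, -1.65743099e-02, -2.19953299e+01]), 'force': array([0.17544655, 1.81010479, 2.21270433]), 'wrist_torque': array([0.29441664, 0.05130901, 0.03277721]), 'grasp_force': 44.80913182720542, 'grip_width': 0.05181289091006175}
```

Request:
servo_tool([
  [[0,0,-0.06,0,0,0,0],[0,0,-0.16,0,0,0,0],[0,0,-0.28,0,0,0,0],[0,0,-0.4,0,0,0,0],[-0.015,-0.04,-0.477,0,0,-0.01,0],[-0.05,-0.14,-0.477,0,0,-0.03,0],[-0.09,-0.26,-0.477,0,0,-0.05,0],[-0.13,-0.38,-0.477,0,0,-0.07,0],[-0.17,-0.5,-0.477,0,0,-0.09,0],[-0.215,-0.62,-0.477,0,0,-0.11,0],[-0.255,-0.74,-0.477,0,0,-0.1272,0],[-0.2947,-0.8467,-0.477,0,0,-0.1272,0]],
])

```text
time_s: 4.03
tool_pos: [0.5625, 0.0961, 0.1735]
tool_rot: [180.0, 0.1, 1.1]
force: [-0.2, 0.2, -4.0]
grip_width: 0.0516
grasp_force: 44.8
```

Request:
servo_tool([
  [[0,0,0,0,0,0,0],[0,0,0,0,0,0,0],[0,0,0,0,0,0,0],[0,0,0,0,0,0,0],[0,0,0,0,0,0,0],[0,0,0,0,0,0,0]],
])

```text
time_s: 4.53
tool_pos: [0.5637, 0.0925, 0.1745]
tool_rot: [180.0, 0.0, 0.7]
force: [0.1, -0.5, -5.2]
grip_width: 0.0519
grasp_force: 44.8
```

```bash
python3 - <<'E'
from h import *
from cell import *
o,c,T=wrist();print(o["tool_pos"].round(4),o["tool_rot"].round(2),o["force"].round(2),o["wrist_torque"].round(3))
P=cloud(c,T);np.save("w2P.npy",P);np.save("w2F.npy",c["frame"])
q=P.reshape(-1,3)
for nm,x0,x1,lo,hi in(("fhood",.62,.648,.100,.12),("barrel",.655,.67,.08,.12)):
    for a in np.arange(x0-.012,x1,.006):
        s=q[(q[:,0]>a)&(q[:,0]<a+.006)&(q[:,2]>lo)&(q[:,2]<hi)&(abs(q[:,1]-.094)<.03)]
        if len(s)>5: print(nm,a.round(3),len(s),np.percentile(s[:,1],[2,98]).round(4),s[:,2].mean().round(4))
cv2.imwrite("pics/w2.png",c["frame"][:,:,::-1])
s=eyes.read_camera("scene")["frame"][:,:,::-1]
E
```

```text
[0.5637 0.0925 0.1745] [1.7997e+02 3.0000e-02 7.5000e-01] [ 0.07 -0.51 -5.23] [ 0.013  0.043 -0.025]
fhood 0.614 156 [0.08  0.109] 0.1086
fhood 0.62 515 [0.0801 0.1089] 0.1088
fhood 0.626 506 [0.0802 0.109 ] 0.1088
fhood 0.632 538 [0.0804 0.109 ] 0.1089
fhood 0.638 529 [0.08   0.1094] 0.1088
fhood 0.644 551 [0.0802 0.1094] 0.1088
barrel 0.643 564 [0.08   0.1094] 0.1086
barrel 0.649 565 [0.0802 0.1094] 0.1086
barrel 0.655 566 [0.0803 0.1099] 0.1085
barrel 0.661 415 [0.0818 0.1087] 0.1018
barrel 0.667 506 [0.0814 0.1086] 0.0974
```

View pics/w2.png

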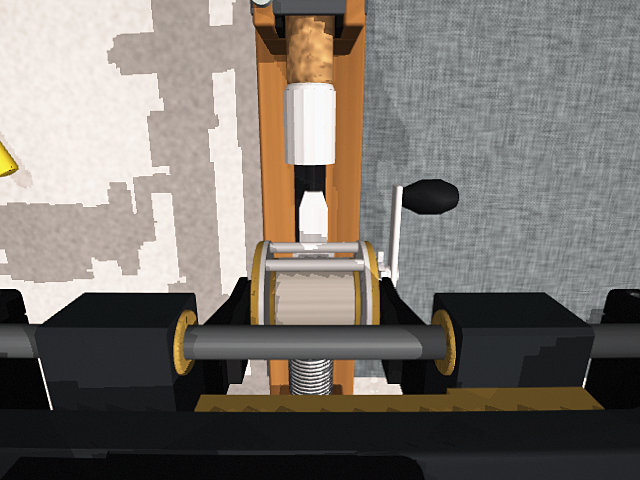

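The wrist view shows the reel hanging straight in the gripper. The toe tip is at about (314,192) and the front hood mouth at row 165, columns 286-335, nearly aligned. Next I'll measure the toe relative to the hood.

```bash
python3 - <<'E'
from h import *
P=np.load("w2P.npy");F=np.load("w2F.npy")
s=P[188:242,290:338].reshape(-1,3);s=s[(s[:,2]>.13)&(s[:,2]<.155)]
print(len(s),"z",np.percentile(s[:,2],[5,50,95]),"xmax",np.percentile(s[:,0],[99,100]))
for a in np.arange(.575,.612,.003):
    t=s[(s[:,0]>a)&(s[:,0]<a+.003)]
    if len(t)>4:print(a.round(3),np.percentile(t[:,1],[1,99]).round(4),t[:,1].mean().round(4),np.median(t[:,2]).round(4))
h=P[140:175,285:337].reshape(-1,3);h=h[h[:,2]>.1];print("mouth x",np.percentile(h[:,0],[0,1]),h[:,2].max())
hh=h[h[:,2]>.104];print("hood y mid fine:",np.percentile(h[:,1],[1,99]).mean())
b=P[160:190,290:332].reshape(-1,3);b=b[(b[:,2]>.085)&(b[:,2]<.099)&(b[:,0]<.614)];print("bed",np.percentile(b[:,1],[1,99]),np.median(b[:,2]))
E
```

```text
1320 z [0.14643977 0.14755056 0.14859136] xmax [0.60790614 0.6081166 ]
0.581 [0.0844 0.0986] 0.0915 0.1476
0.584 [0.0845 0.0986] 0.0916 0.1476
0.587 [0.0845 0.0986] 0.0916 0.1475
0.59 [0.0846 0.0986] 0.0917 0.1476
0.593 [0.0847 0.0987] 0.0917 0.1476
0.596 [0.0847 0.0987] 0.0917 0.1475
0.599 [0.0848 0.0986] 0.0918 0.1476
0.602 [0.0861 0.0977] 0.0919 0.1476
0.605 [0.0869 0.0967] 0.0918 0.1473
0.608 [0.088  0.0962] 0.0923 0.1455
mouth x [0.61788741 0.6183466 ] 0.11364076966513906
hood y mid fine: 0.09459232344816454
bed [0.08450554 0.10432566] 0.09605258857396975
```

Request:
servo_tool([
  [[0,-0.008,0.03,0,0,-0.001,0],[0,-0.008,0.06,0,0,-0.001,0],[0,-0.008,0.09,0,0,-0.001,0],[0,-0.008,0.12,0,0,-0.001,0],[0,-0.008,0.135,0,0,-0.001,0],[0,-0.008,0.145,0,0,-0.001,0],[0,-0.008,0.15,0,0,-0.001,0],[0,-0.008,0.15,0,0,-0.001,0],[0,-0.008,0.15,0,0,-0.001,0]],
])

```text
time_s: 5.38
tool_pos: [0.5639, 0.0965, 0.1301]
tool_rot: [-180.0, -0.0, 1.1]
force: [-0.5, -0.9, -4.2]
grip_width: 0.0514
grasp_force: 44.8
```

Request:
servo_tool([
  [[0,0,0.002,0,0,0,0],[0,0,0.003,0,0,0,0],[0,0,0.004,0,0,0,0],[0,0,0.005,0,0,0,0],[0,0,0.005,0,0,0,0],[0,0,0.005,0,0,0,0]],
])

```text
time_s: 5.88
tool_pos: [0.5637, 0.0964, 0.1283]
tool_rot: [180.0, -0.0, 1.1]
force: [-0.9, 0.0, -4.7]
grip_width: 0.0519
grasp_force: 44.8
```

```bash
cat >> h.py <<'E'
def rel():
    o,c,T=wrist();P=cloud(c,T);print("tcp",o["tool_pos"].round(4),o["tool_rot"].round(2),"F",o["force"].round(2))
    q=P.reshape(-1,3);q=q[np.isfinite(q).all(1)&(abs(q[:,1]-.094)<.017)]
    z=o["tool_pos"][2]-.031+.004;x=o["tool_pos"][0]
    s=q[(abs(q[:,2]-z)<.0025)&(q[:,0]>x+.018)&(q[:,0]<x+.036)&(abs(q[:,1]-o["tool_pos"][1])<.0085)]
    l=[(a,np.percentile(t[:,1],[1,99]).mean(),np.ptp(t[:,1])) for a in np.arange(x+.018,x+.036,.003) for t in[s[(s[:,0]>a)&(s[:,0]<a+.003)]] if len(t)>8]
    print("foot",np.round(l,4).tolist())
    l=[(a,np.percentile(t[:,1],[1,99]).mean()) for a in np.arange(.621,.655,.006) for t in[q[(q[:,0]>a)&(q[:,0]<a+.006)&(q[:,2]>.1)]] if len(t)>8]
    print("hood",np.round(l,4).tolist())
    return P,c
E
python3 -c "
from h import *
P,c=rel();np.save('w3P.npy',P)"
```

```text
tcp [0.5637 0.0964 0.1283] [179.99  -0.     1.07] F [-0.92  0.04 -4.74]
foot [[0.5817, 0.0956, 0.0143], [0.5847, 0.0956, 0.0142], [0.5877, 0.0957, 0.0142], [0.5907, 0.0958, 0.0141], [0.5937, 0.0958, 0.014], [0.5967, 0.0959, 0.014]]
hood [[0.621, 0.0946], [0.627, 0.0947], [0.633, 0.0947], [0.639, 0.0948], [0.645, 0.0948], [0.651, 0.0949]]
```

Request:
servo_tool([
  [[0,0.005,0.002,0,0,0.0017,0],[0,0.005,0.004,0,0,0.0017,0],[0,0.005,0.005,0,0,0.0017,0],[0,0.005,0.006,0,0,0.0017,0],[0,0.005,0.007,0,0,0.0017,0],[0,0.005,0.007,0,0,0.0017,0],[0,0.005,0.007,0,0,0.0017,0],[0,0.005,0.007,0,0,0.0017,0]],
])

```text
time_s: 6.6
tool_pos: [0.5638, 0.0946, 0.1273]
tool_rot: [180.0, -0.0, 0.7]
force: [-3.1, -2.2, 5.2]
grip_width: 0.0519
grasp_force: 44.8
```

```bash
python3 -c "
from h import *
rel()"
```

```text
tcp [0.5638 0.0946 0.1273] [ 1.7995e+02 -3.0000e-02  7.4000e-01] F [-3.08 -2.18  5.19]
foot [[0.5818, 0.0937, 0.0143], [0.5848, 0.0937, 0.0142], [0.5878, 0.0937, 0.0141], [0.5908, 0.0938, 0.0141], [0.5938, 0.0938, 0.014], [0.5968, 0.0938, 0.014]]
hood [[0.621, 0.0947], [0.627, 0.0947], [0.633, 0.0948], [0.639, 0.0949], [0.645, 0.0949], [0.651, 0.095]]
```

Request:
servo_tool([
  [[0,-0.002,-0.002,0,0,0,0],[0.004,-0.002,-0.002,0,0,0,0],[0.009,-0.002,-0.002,0,0,0,0],[0.014,-0.002,-0.002,0,0,0,0],[0.019,-0.002,-0.002,0,0,0,0],[0.024,-0.002,-0.002,0,0,0,0],[0.028,-0.002,-0.002,0,0,0,0],[0.028,-0.002,-0.002,0,0,0,0],[0.028,-0.002,-0.002,0,0,0,0]],
])

```text
time_s: 7.4
tool_pos: [0.5721, 0.0964, 0.1273]
tool_rot: [-180.0, 0.0, 0.8]
force: [-4.3, -0.3, 5.4]
grip_width: 0.0517
grasp_force: 44.8
```

```bash
python3 -c "
from h import *
rel()"
```

```text
tcp [0.5721 0.0964 0.1273] [-1.7996e+02  1.0000e-02  7.9000e-01] F [-4.26 -0.26  5.37]
foot [[0.5901, 0.0955, 0.0143], [0.5931, 0.0956, 0.0142], [0.5961, 0.0956, 0.0141], [0.5991, 0.0957, 0.0141], [0.6021, 0.0957, 0.0141], [0.6051, 0.0958, 0.014]]
hood [[0.621, 0.0944], [0.627, 0.0948], [0.633, 0.0947], [0.639, 0.0947], [0.645, 0.0948], [0.651, 0.0949]]
```

Request:
servo_tool([
  [[0,0,-0.003,0,0,0,0],[0,0.002,-0.004,0,0,0,0],[0,0.0035,-0.004,0,0,0,0],[0,0.0035,-0.004,0,0,0,0],[0,0.0035,-0.004,0,0,0,0],[0,0.0035,-0.004,0,0,0,0]],
])

```text
time_s: 7.95
tool_pos: [0.5719, 0.0943, 0.1275]
tool_rot: [180.0, 0.0, 0.7]
force: [0.3, 0.4, -4.8]
grip_width: 0.052
grasp_force: 44.8
```

```bash
python3 -c "
from h import *
rel()"
```

```text
tcp [0.5719 0.0943 0.1275] [1.7999e+02 4.0000e-02 7.5000e-01] F [ 0.27  0.39 -4.85]
foot [[0.5899, 0.0934, 0.0142], [0.5929, 0.0934, 0.0142], [0.5959, 0.0935, 0.0142], [0.5989, 0.0935, 0.0141], [0.6019, 0.0936, 0.014], [0.6049, 0.0936, 0.014]]
hood [[0.621, 0.0946], [0.627, 0.0946], [0.633, 0.0947], [0.639, 0.095], [0.645, 0.0951], [0.651, 0.0949]]
```

Request:
servo_tool([
  [[0,-0.002,0,0,0,0,0],[0,-0.002,0,0,0,0,0],[0.004,-0.002,0,0,0,0,0],[0.008,-0.002,0,0,0,0,0],[0.012,-0.002,0,0,0,0,0],[0.016,-0.002,0,0,0,0,0],[0.02,-0.002,0,0,0,0,0],[0.02,-0.002,0,0,0,0,0],[0.02,-0.002,0,0,0,0,0]],
])

```text
time_s: 8.75
tool_pos: [0.5781, 0.0953, 0.128]
tool_rot: [180.0, 0.0, 0.8]
force: [-0.8, -0.3, -4.7]
grip_width: 0.0518
grasp_force: 44.8
```

```bash
python3 -c "
from h import *
rel()"
```

```text
tcp [0.5781 0.0953 0.128 ] [180.     0.     0.76] F [-0.75 -0.33 -4.65]
foot [[0.5961, 0.0944, 0.0142], [0.5991, 0.0944, 0.0143], [0.6021, 0.0945, 0.0141], [0.6051, 0.0945, 0.0141], [0.6081, 0.0945, 0.014], [0.6111, 0.0946, 0.014]]
hood [[0.621, 0.0946], [0.627, 0.0948], [0.633, 0.0948], [0.639, 0.0947], [0.645, 0.0951], [0.651, 0.0951]]
```

Request:
servo_tool([
  [[0.003,0,0.001,0,0,0,0],[0.006,0,0.001,0,0,0,0],[0.009,0,0.001,0,0,0,0],[0.012,0,0.001,0,0,0,0],[0.015,0,0.001,0,0,0,0],[0.015,0,0.001,0,0,0,0],[0.015,0,0.001,0,0,0,0]],
])

```text
time_s: 9.38
tool_pos: [0.5826, 0.0953, 0.1277]
tool_rot: [180.0, 0.0, 0.8]
force: [0.3, 0.2, -4.2]
grip_width: 0.0518
grasp_force: 44.8
```

Request:
servo_tool([
  [[0.0025,0,0,0,0,0,0],[0.005,0,0,0,0,0,0],[0.005,0,0,0,0,0,0],[0.005,0,0,0,0,0,0]],
])

```text
time_s: 9.72
tool_pos: [0.5841, 0.0953, 0.1277]
tool_rot: [180.0, 0.0, 0.8]
force: [-0.5, -0.6, -3.7]
grip_width: 0.0511
grasp_force: 44.8
```

Request:
servo_tool([
  [[0.0025,0,0,0,0,0,0],[0.005,0,0,0,0,0,0],[0.005,0,0,0,0,0,0],[0.005,0,0,0,0,0,0]],
])

```text
time_s: 10.05
tool_pos: [0.5856, 0.0954, 0.1277]
tool_rot: [180.0, 0.0, 0.8]
force: [-0.3, -0.3, -4.6]
grip_width: 0.052
grasp_force: 44.8
```

Request:
servo_tool([
  [[0.0025,0,0,0,0,0,0],[0.005,0,0,0,0,0,0],[0.005,0,0,0,0,0,0],[0.005,0,0,0,0,0,0]],
])

```text
time_s: 10.38
tool_pos: [0.5871, 0.0954, 0.1277]
tool_rot: [180.0, 0.0, 0.8]
force: [-0.7, 0.6, -5.2]
grip_width: 0.0515
grasp_force: 44.8
```

Request:
servo_tool([
  [[0.0025,0,0,0,0,0,0],[0.005,0,0,0,0,0,0],[0.005,0,0,0,0,0,0],[0.005,0,0,0,0,0,0]],
])

```text
time_s: 10.72
tool_pos: [0.5886, 0.0954, 0.1277]
tool_rot: [180.0, 0.0, 0.8]
force: [-0.9, 0.3, -4.9]
grip_width: 0.0516
grasp_force: 44.8
```

Request:
servo_tool([
  [[0.0025,0,0,0,0,0,0],[0.005,0,0,0,0,0,0],[0.005,0,0,0,0,0,0],[0.005,0,0,0,0,0,0]],
])

```text
time_s: 11.05
tool_pos: [0.5901, 0.0954, 0.1277]
tool_rot: [180.0, 0.0, 0.8]
force: [-0.4, 0.2, -4.8]
grip_width: 0.0514
grasp_force: 44.8
```

Request:
servo_tool([
  [[0.0025,0,0,0,0,0,0],[0.005,0,0,0,0,0,0],[0.005,0,0,0,0,0,0],[0.005,0,0,0,0,0,0]],
])

```text
time_s: 11.38
tool_pos: [0.5916, 0.0954, 0.1277]
tool_rot: [180.0, 0.0, 0.8]
force: [-0.0, -1.3, -4.9]
grip_width: 0.0518
grasp_force: 44.8
```

Request:
servo_tool([
  [[0.0025,0,0,0,0,0,0],[0.005,0,0,0,0,0,0],[0.005,0,0,0,0,0,0],[0.005,0,0,0,0,0,0]],
])

```text
time_s: 11.72
tool_pos: [0.5931, 0.0955, 0.1277]
tool_rot: [180.0, -0.0, 0.8]
force: [0.5, 0.8, -5.3]
grip_width: 0.0519
grasp_force: 44.8
```

Request:
servo_tool([
  [[0.0025,0,0,0,0,0,0],[0.005,0,0,0,0,0,0],[0.005,0,0,0,0,0,0],[0.005,0,0,0,0,0,0]],
])

```text
time_s: 12.05
tool_pos: [0.5942, 0.0955, 0.1276]
tool_rot: [180.0, 0.1, 0.8]
force: [-2.3, 0.3, -4.2]
grip_width: 0.0521
grasp_force: 44.8
```

Request:
servo_tool([
  [[0.0015,0,0,0,0,0,0],[0.003,0,0,0,0,0,0],[0.003,0,0,0,0,0,0],[0.003,0,0,0,0,0,0],[0.003,0,0,0,0,0,0]],
])

```text
time_s: 12.47
tool_pos: [0.5944, 0.0955, 0.1276]
tool_rot: [180.0, 0.1, 0.8]
force: [-4.1, -0.5, -1.8]
grip_width: 0.0519
grasp_force: 44.8
```

Request:
servo_tool([
  [[0.0015,0,0,0,0,0,0],[0.003,0,0,0,0,0,0],[0.003,0,0,0,0,0,0],[0.003,0,0,0,0,0,0],[0.003,0,0,0,0,0,0]],
])

```text
time_s: 12.88
tool_pos: [0.5946, 0.0955, 0.1276]
tool_rot: [180.0, 0.2, 0.8]
force: [-8.6, 0.1, 0.7]
grip_width: 0.0519
grasp_force: 44.8
```

Request:
servo_tool([
  [[0.0005,0,0,0,0,0,0],[0.001,0,0,0,0,0,0],[0.001,0,0,0,0,0,0],[0.001,0,0,0,0,0,0],[0.001,0,0,0,0,0,0]],
])

```text
time_s: 13.3
tool_pos: [0.5946, 0.0955, 0.1277]
tool_rot: [179.9, 0.3, 0.8]
force: [-7.7, -1.0, 0.3]
grip_width: 0.0516
grasp_force: 44.8
```

```bash
python3 - <<'E'
from h import *
from cell import *
P,c=rel()
t=eyes.read_camera("top");print(get_obs()["force"])
F=t["frame"][:,:,::-1];Q=cloud(t)
cv2.imwrite("pics/t3.png",cv2.resize(F[195:385,110:260],(474,600),interpolation=2))
for v in range(300,335,2):
    s=Q[v,165:195];print(v,s[:,0].mean().round(4),np.percentile(s[:,2],90).round(4),end="; ")
E
```

```text
tcp [0.5946 0.0955 0.1277] [179.95   0.26   0.78] F [-7.68 -1.    0.28]
foot [[0.6126, 0.0946, 0.0142]]
hood [[0.621, 0.094], [0.627, 0.0945], [0.633, 0.0947], [0.639, 0.0949], [0.645, 0.095], [0.651, 0.0949]]
[-8.6995156  -0.24003377  0.46134253]
300 0.545 0.0964; 302 0.5418 0.0964; 304 0.5384 0.0951; 306 0.5353 0.0956; 308 0.5322 0.0954; 310 0.5291 0.0963; 312 0.526 0.0955; 314 0.523 0.0953; 316 0.5198 0.0954; 318 0.5171 0.0946; 320 0.513 0.1102; 322 0.5078 0.1109; 324 0.5049 0.1105; 326 0.5018 0.1109; 328 0.4989 0.1109; 330 0.4959 0.1105; 332 0.4923 0.1104; 334 0.4899 0.1072;
```

View pics/t3.png

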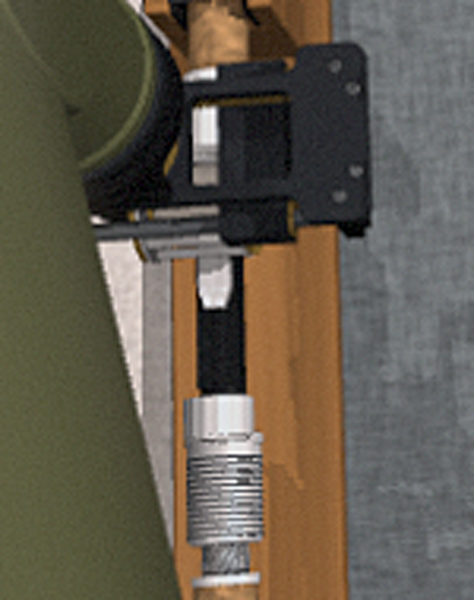

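The top crop shows the heel tip at (215,305) on the bed, clear of the rear hood mouth at row 397. The toe is about 21 mm into the front pocket. I'll press up to about 10 N, then release.

Request:
servo_tool([
  [[0.0008,0,0,0,0,0,0],[0.0015,0,0,0,0,0,0],[0.0015,0,0,0,0,0,0],[0.0015,0,0,0,0,0,0],[0.0015,0,0,0,0,0,0]],
])

```text
time_s: 13.82
tool_pos: [0.5946, 0.0956, 0.1277]
tool_rot: [179.9, 0.3, 0.8]
force: [-8.7, -0.8, 1.1]
grip_width: 0.0514
grasp_force: 44.8
```

Request:
servo_tool([
  [[0.001,0,0,0,0,0,0],[0.002,0,0,0,0,0,0],[0.002,0,0,0,0,0,0],[0.002,0,0,0,0,0,0],[0.002,0,0,0,0,0,0]],
])

```text
time_s: 14.23
tool_pos: [0.5947, 0.0956, 0.1277]
tool_rot: [179.9, 0.4, 0.8]
force: [-10.5, -1.3, 3.0]
grip_width: 0.0518
grasp_force: 44.8
```

Request:
servo_tool([
  [[-0.003,0,0,0,0,0,0],[-0.006,0,0,0,0,0,0],[-0.006,0,0,0,0,0,0],[-0.006,0,0,0,0,0,1],[-0.006,0,0,0,0,0,1],[-0.006,0,0,0,0,0,1],[-0.006,0,0,0,0,0,1],[-0.006,0,0,0,0,0,1],[-0.006,0,0,0,0,0,1],[-0.006,0,0,0,0,0,1]],
])

```text
time_s: 15.07
tool_pos: [0.5962, 0.0955, 0.1279]
tool_rot: [180.0, -0.0, 0.8]
force: [0.1, -0.3, 0.2]
grip_width: 0.0851
grasp_force: 0.0
```

Request:
servo_tool([
  [[0,0,-0.08,0,0,0,1],[0,0,-0.2,0,0,0,1],[-0.05,0.001,-0.3,0,0,0,1],[-0.15,0.002,-0.307,0,0,0,1],[-0.27,0.003,-0.307,0,0,0,1],[-0.38,0.004,-0.307,0,0,0,1],[-0.457,0.0043,-0.307,0,0,0,1],[-0.457,0.0043,-0.307,0,0,0,1],[-0.457,0.0043,-0.307,0,0,0,1],[-0.457,0.0043,-0.307,0,0,0,1]],
])

```text
time_s: 15.9
tool_pos: [0.4598, 0.0923, 0.2203]
tool_rot: [180.0, -0.1, 0.7]
force: [0.9, -0.6, 0.2]
grip_width: 0.0868
grasp_force: 0.0
```

```bash
python3 - <<'E'
from h import *
from cell import *
o,c,T=wrist();print(o["tool_pos"].round(4),o["tool_rot"].round(2),o["force"].round(2),o["qpos"].round(1))
P=cloud(c,T);q=P.reshape(-1,3)
s=q[(q[:,2]>.15)&(q[:,2]<.17)&(abs(q[:,0]-.5955)<.03)&(abs(q[:,1]-.094)<.04)];print(len(s),cv2.minAreaRect((s[:,:2]*1000).astype(np.float32)),np.percentile(s[:,2],95))
t=eyes.read_camera("top");s2=eyes.read_camera("scene")
A=c["frame"][:,:,::-1];B=t["frame"][195:425,110:260,::-1];B=cv2.resize(B,(391,600),interpolation=2)
A=cv2.resize(A,(400,300));C=cv2.resize(s2["frame"][110:350,400:520,::-1],(150,300))
o=np.zeros((600,800,3),np.uint8);o[:300,:400]=A;o[300:,:150]=C;o[:,409:]=B
cv2.imwrite("pics/m4.png",o)
E
```

```text
[0.4598 0.0923 0.2203] [ 1.7999e+02 -1.0000e-01  7.5000e-01] [ 0.86 -0.63  0.22] [  19.9   -3.   -33.   106.9   -1.6   75.5 -102. ]
1134 ((588.1571044921875, 93.69152069091797), (28.00591468811035, 51.965797424316406), 0.7296203374862671) 0.15718500019259993
```

View pics/m4.png

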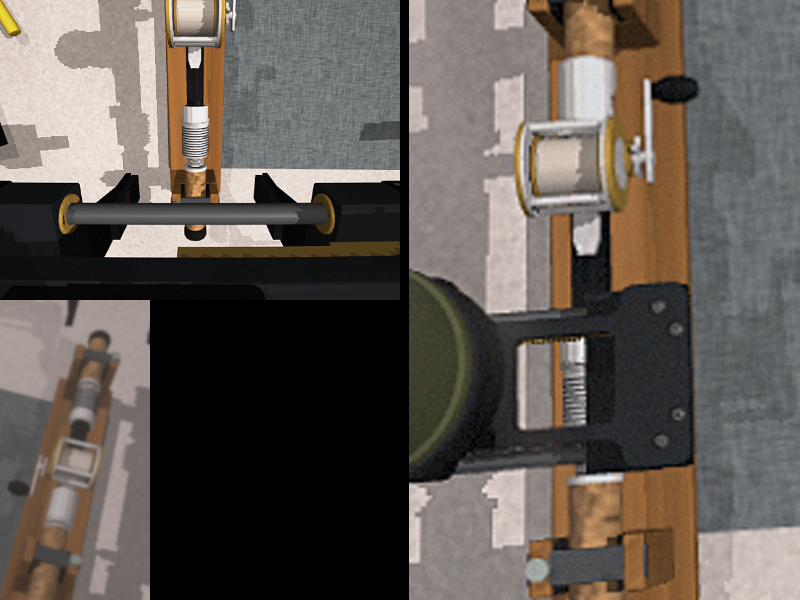

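The montage shows the reel upright and square on the seat, toe under the front hood, with the heel in line with the rear hood in front of the gripper (wrist image around (195,50)-(195,160)). I'll measure the hood and heel.

```bash
python3 - <<'E'
from h import *
o,c,T=wrist();P=cloud(c,T);q=P.reshape(-1,3);q=q[np.isfinite(q).all(1)&(abs(q[:,1]-.093)<.02)&(q[:,2]>.088)]
for a in np.arange(.436,.574,.003):
    s=q[(q[:,0]>a)&(q[:,0]<a+.003)]
    if len(s)>8:print(a.round(3),np.percentile(s[:,1],[1,99]).mean().round(4),np.ptp(s[:,1]).round(4),np.percentile(s[:,2],[50,95]).round(4))
E
```

```text
0.436 0.0917 0.0195 [0.0961 0.0977]
0.439 0.0926 0.0326 [0.1007 0.1035]
0.442 0.0919 0.0335 [0.1008 0.1038]
0.445 0.0924 0.0334 [0.101  0.1036]
0.448 0.0922 0.0333 [0.101  0.1035]
0.451 0.0923 0.0332 [0.1008 0.1039]
0.454 0.0923 0.0331 [0.1011 0.1033]
0.457 0.0923 0.0329 [0.1008 0.1035]
0.46 0.0924 0.0329 [0.101  0.1037]
0.463 0.0924 0.0328 [0.1011 0.1035]
0.466 0.0924 0.0327 [0.1012 0.1035]
0.469 0.0927 0.0343 [0.1013 0.1035]
0.472 0.0925 0.0341 [0.1007 0.1034]
0.475 0.0924 0.034 [0.1007 0.1037]
0.478 0.0926 0.0339 [0.1009 0.1038]
0.481 0.0931 0.04 [0.3286 0.3364]
0.484 0.0927 0.04 [0.3319 0.3381]
0.487 0.093 0.04 [0.3079 0.309 ]
0.49 0.093 0.0399 [0.3057 0.3078]
0.493 0.0927 0.0309 [0.1097 0.112 ]
0.496 0.0928 0.0309 [0.1097 0.1121]
0.499 0.0928 0.0307 [0.1098 0.112 ]
0.502 0.0928 0.0305 [0.1093 0.1122]
0.505 0.0929 0.0311 [0.0961 0.111 ]
0.508 0.093 0.02 [0.0951 0.0971]
0.511 0.0933 0.0195 [0.0958 0.0972]
0.514 0.0933 0.0204 [0.0961 0.0973]
0.517 0.0934 0.0194 [0.0961 0.0972]
0.52 0.0934 0.0193 [0.0961 0.0974]
0.523 0.0935 0.0202 [0.0959 0.0973]
0.526 0.0931 0.0202 [0.0961 0.0971]
0.529 0.0935 0.02 [0.0961 0.0972]
0.532 0.0931 0.02 [0.096  0.0973]
0.535 0.0932 0.0198 [0.0961 0.097 ]
0.538 0.0933 0.0198 [0.0961 0.0972]
0.541 0.0933 0.0197 [0.096  0.0972]
0.544 0.0933 0.0196 [0.096  0.0973]
0.547 0.0934 0.0195 [0.0963 0.1014]
0.55 0.0934 0.0195 [0.0991 0.1014]
0.553 0.0935 0.0195 [0.1    0.1015]
0.556 0.0935 0.0194 [0.0999 0.1015]
0.559 0.0935 0.0193 [0.1    0.1014]
0.562 0.0936 0.0193 [0.1001 0.1015]
0.565 0.0943 0.04 [0.1    0.1055]
0.568 0.0929 0.04 [0.124  0.1435]
0.571 0.0928 0.0399 [0.1429 0.1444]
```

Request:
servo_tool([
  [[-0.01,0,0.1,0,0,0,1],[-0.01,0,0.22,0,0,0,1],[-0.01,0,0.33,0,0,0,1],[-0.01,0,0.42,0,0,0,1],[-0.01,0,0.48,0,0,0,1],[-0.01,0,0.507,0,0,0,1],[-0.01,0,0.507,0,0,0,1],[-0.01,0,0.507,0,0,0,1],[-0.01,0,0.507,0,0,0,1]],
])

```text
time_s: 16.85
tool_pos: [0.4572, 0.0927, 0.0691]
tool_rot: [-180.0, -0.1, 0.8]
force: [0.4, 0.1, -0.0]
grip_width: 0.0868
grasp_force: 0.0
```

Request:
servo_tool([
  [[0,0,0,0,0,0,0.5],[0,0,0,0,0,0,0.3],[0,0,0,0,0,0,0],[0,0,0,0,0,0,0],[0,0,0,0,0,0,0],[0,0,0,0,0,0,0],[0,0,0,0,0,0,0],[0,0,0,0,0,0,0],[0,0,0,0,0,0,0]],
], grip_force=30)

```text
time_s: 17.6
tool_pos: [0.4557, 0.0932, 0.0677]
tool_rot: [-179.9, 0.0, 0.7]
force: [-0.4, 9.9, -1.5]
grip_width: 0.0349
grasp_force: 5.1
```

Request:
servo_tool([
  [[0,-0.003,0,0,0,0,0],[0,-0.003,0,0,0,0,0],[0,-0.003,0,0,0,0,0],[0,-0.003,0,0,0,0,0]],
])

```text
time_s: 17.93
tool_pos: [0.4557, 0.094, 0.0677]
tool_rot: [-179.9, 0.0, 0.8]
force: [0.2, 3.4, -0.9]
grip_width: 0.0333
grasp_force: 30.0
```

Request:
servo_tool([
  [[0.01,-0.001,0,0,0,0,0],[0.022,-0.001,0,0,0,0,0],[0.035,-0.001,0,0,0,0,0],[0.048,-0.001,0,0,0,0,0],[0.061,-0.001,0,0,0,0,0],[0.074,-0.001,0,0,0,0,0],[0.087,-0.001,0,0,0,0,0],[0.1,-0.001,0,0,0,0,0],[0.113,-0.001,0,0,0,0,0],[0.123,-0.001,0,0,0,0,0],[0.123,-0.001,0,0,0,0,0],[0.123,-0.001,0,0,0,0,0]],
], grip_force=45)

```text
time_s: 18.93
tool_pos: [0.4934, 0.0944, 0.0677]
tool_rot: [-180.0, -0.1, 0.8]
force: [-0.4, 4.4, -1.7]
grip_width: 0.033
grasp_force: 45.0
```

```bash
cat >> h.py <<'E'
def heel():
    o,c,T=wrist();P=cloud(c,T);print("tcp",o["tool_pos"].round(4),"F",o["force"].round(2))
    q=P.reshape(-1,3);q=q[np.isfinite(q).all(1)&(abs(q[:,1]-.0935)<.018)&(q[:,2]>.088)&(q[:,2]<.118)]
    for a in np.arange(o["tool_pos"][0]+.02,.576,.002):
        s=q[(q[:,0]>a)&(q[:,0]<a+.002)]
        if len(s)>8:print(a.round(4),np.percentile(s[:,1],[1,99]).mean().round(4),np.ptp(s[:,1]).round(4),np.percentile(s[:,2],[50,95]).round(4))
    return c
E
python3 - <<'E'
from h import *
c=heel();cv2.imwrite("pics/w5.png",c["frame"][:,:,::-1])
E
```

```text
tcp [0.4934 0.0944 0.0677] F [-0.39  4.44 -1.67]
0.5134 0.0932 0.0335 [0.1013 0.1034]
0.5154 0.0933 0.0336 [0.1009 0.1036]
0.5174 0.0931 0.0326 [0.1009 0.103 ]
0.5194 0.0932 0.0328 [0.1006 0.1031]
0.5214 0.0934 0.035 [0.0945 0.1041]
0.5234 0.0932 0.0353 [0.1088 0.1109]
0.5254 0.0934 0.0356 [0.1098 0.1121]
0.5274 0.0933 0.0323 [0.1098 0.1121]
0.5294 0.0935 0.0306 [0.1099 0.1123]
0.5314 0.0934 0.0308 [0.11   0.1121]
0.5334 0.0934 0.0312 [0.1099 0.112 ]
0.5354 0.0937 0.0311 [0.11   0.1121]
0.5374 0.0936 0.0308 [0.1099 0.112 ]
0.5394 0.0936 0.0307 [0.1098 0.1122]
0.5414 0.0937 0.0313 [0.1053 0.1117]
0.5434 0.0911 0.0254 [0.0962 0.1075]
0.5454 0.0937 0.0197 [0.096  0.0971]
0.5474 0.0937 0.0195 [0.0965 0.1011]
0.5494 0.0936 0.0198 [0.0996 0.1013]
0.5514 0.0937 0.0201 [0.0998 0.1012]
0.5534 0.0938 0.02 [0.1    0.1013]
0.5554 0.0938 0.0199 [0.1002 0.1015]
0.5574 0.0938 0.0199 [0.1001 0.1013]
0.5594 0.0939 0.0197 [0.1002 0.1014]
0.5614 0.0939 0.0197 [0.1002 0.1014]
0.5634 0.0939 0.0197 [0.1001 0.1014]
0.5654 0.0939 0.0198 [0.1001 0.1013]
0.5674 0.0937 0.0198 [0.1002 0.1014]
0.5754 0.0955 0.0167 [0.1002 0.1015]
```

View pics/w5.png

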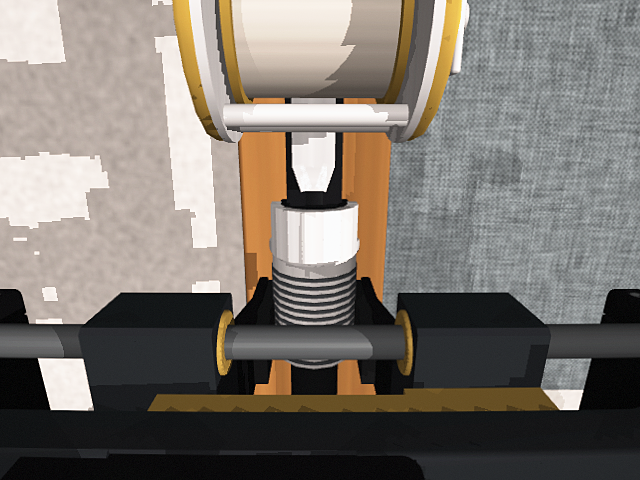

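The wrist view shows the heel tip at (314,192), centred just ahead of the rear hood mouth (row 204), so the hood is following the gripper. I'll continue forward.

Request:
servo_tool([
  [[0.006,0,0,0,0,0,0],[0.012,0,0,0,0,0,0],[0.018,0,0,0,0,0,0],[0.024,0,0,0,0,0,0],[0.03,0,0,0,0,0,0],[0.03,0,0,0,0,0,0],[0.03,0,0,0,0,0,0]],
])

```text
time_s: 19.57
tool_pos: [0.5014, 0.0945, 0.0677]
tool_rot: [-180.0, 0.0, 0.8]
force: [-2.8, 3.6, 0.5]
grip_width: 0.0328
grasp_force: 45.0
```

Request:
servo_tool([
  [[0.005,0,0,0,0,0,0],[0.01,0,0,0,0,0,0],[0.015,0,0,0,0,0,0],[0.02,0,0,0,0,0,0],[0.02,0,0,0,0,0,0],[0.02,0,0,0,0,0,0]],
])

```text
time_s: 20.07
tool_pos: [0.5073, 0.0946, 0.0677]
tool_rot: [-180.0, 0.0, 0.8]
force: [-2.2, 4.6, 1.1]
grip_width: 0.0331
grasp_force: 45.0
```

Request:
servo_tool([
  [[0.004,0,0,0,0,0,0],[0.007,0,0,0,0,0,0],[0.007,0,0,0,0,0,0],[0.007,0,0,0,0,0,0]],
])

```text
time_s: 20.4
tool_pos: [0.5093, 0.0947, 0.0677]
tool_rot: [-180.0, 0.1, 0.8]
force: [-3.2, 4.5, 1.1]
grip_width: 0.0331
grasp_force: 45.0
```

Request:
servo_tool([
  [[0.003,0,0,0,0,0,0],[0.005,0,0,0,0,0,0],[0.005,0,0,0,0,0,0],[0.005,0,0,0,0,0,0]],
])

```text
time_s: 20.73
tool_pos: [0.5103, 0.0946, 0.0676]
tool_rot: [180.0, 0.1, 0.8]
force: [-3.9, 4.7, 2.0]
grip_width: 0.0332
grasp_force: 45.0
```

Request:
servo_tool([
  [[0.002,0,0,0,0,0,0],[0.004,0,0,0,0,0,0],[0.004,0,0,0,0,0,0],[0.004,0,0,0,0,0,0]],
])

```text
time_s: 21.07
tool_pos: [0.5105, 0.0946, 0.0676]
tool_rot: [180.0, 0.2, 0.8]
force: [-7.1, 4.7, 5.5]
grip_width: 0.0329
grasp_force: 45.0
```

Request:
servo_tool([
  [[0.002,0,0,0,0,0,0],[0.004,0,0,0,0,0,0],[0.004,0,0,0,0,0,0],[0.004,0,0,0,0,0,0]],
])

```text
time_s: 21.4
tool_pos: [0.5106, 0.0946, 0.0675]
tool_rot: [180.0, 0.4, 0.8]
force: [-10.4, 4.7, 8.0]
grip_width: 0.033
grasp_force: 45.0
```

Request:
servo_tool([
  [[0.0015,0,0,0,0,0,0],[0.003,0,0,0,0,0,0],[0.003,0,0,0,0,0,0],[0.003,0,0,0,0,0,0],[0.003,0,0,0,0,0,0]],
])

```text
time_s: 21.82
tool_pos: [0.5106, 0.0946, 0.0674]
tool_rot: [179.9, 0.5, 0.8]
force: [-12.7, 3.7, 8.2]
grip_width: 0.033
grasp_force: 45.0
```

Request:
servo_tool([
  [[-0.003,0,0,0,0,0,0],[-0.006,0,0,0,0,0,0],[-0.007,0,0,0,0,0,0],[-0.007,0,0,0,0,0,0],[-0.007,0,0,0,0,0,1],[-0.007,0,0,0,0,0,1],[-0.007,0,0,0,0,0,1],[-0.007,0,0,0,0,0,1],[-0.007,0,0,0,0,0,1],[-0.007,0,0,0,0,0,1],[-0.007,0,0,0,0,0,1]],
])

```text
time_s: 22.73
tool_pos: [0.5127, 0.094, 0.0677]
tool_rot: [180.0, -0.0, 0.7]
force: [-0.3, 0.4, 0.5]
grip_width: 0.0717
grasp_force: 0.0
```

```bash
python3 - <<'E'
from h import *
heel()
E
```

```text
tcp [0.5127 0.094  0.0677] F [-0.35  0.39  0.52]
0.5327 0.0937 0.0339 [0.101  0.1035]
0.5347 0.0939 0.0327 [0.1009 0.103 ]
0.5367 0.0934 0.0331 [0.1003 0.1031]
0.5387 0.0937 0.0349 [0.0946 0.1069]
0.5407 0.0937 0.0355 [0.1093 0.1114]
0.5427 0.0934 0.0352 [0.1096 0.112 ]
0.5447 0.0936 0.0324 [0.1099 0.112 ]
0.5467 0.0939 0.0309 [0.1099 0.1121]
0.5487 0.0937 0.0306 [0.11   0.1121]
0.5507 0.0936 0.0308 [0.11  0.112]
0.5527 0.0939 0.0312 [0.1097 0.1121]
0.5547 0.0938 0.031 [0.1099 0.112 ]
0.5567 0.0938 0.0309 [0.1099 0.1122]
0.5587 0.0937 0.0309 [0.1063 0.1116]
0.5607 0.0906 0.0248 [0.1009 0.1078]
0.5687 0.0938 0.0197 [0.0966 0.1008]
0.5707 0.094 0.02 [0.1002 0.1013]
0.5727 0.0943 0.0142 [0.1007 0.1016]
```

Request:
servo_tool([
  [[0,0,-0.05,0,0,0,1],[0,0,-0.15,0,0,0,1],[0,0,-0.27,0,0,0,1],[0,0,-0.39,0,0,0,1],[-0.06,0,-0.48,0,0,0,1],[-0.15,0,-0.5,0,0,0,1],[-0.2,0,-0.5,0,0,0,1],[-0.2,0,-0.5,0,0,0,1],[-0.2,0,-0.5,0,0,0,1],[-0.2,0,-0.5,0,0,0,1]],
])

```text
time_s: 23.62
tool_pos: [0.4531, 0.0933, 0.2176]
tool_rot: [180.0, -0.0, 0.7]
force: [1.0, -0.9, -0.6]
grip_width: 0.0871
grasp_force: 0.0
```

```bash
python3 - <<'E'
from h import *
from cell import *
o,c,T=wrist();print(o["tool_pos"].round(4),o["force"].round(2))
q=cloud(c,T).reshape(-1,3)
s=q[(q[:,2]>.15)&(q[:,2]<.17)&(abs(q[:,0]-.5955)<.03)&(abs(q[:,1]-.094)<.04)];print(len(s),cv2.minAreaRect((s[:,:2]*1000).astype(np.float32)),np.percentile(s[:,2],95))
t=eyes.read_camera("top")
A=cv2.resize(c["frame"][:,:,::-1],(400,300));B=cv2.resize(t["frame"][195:425,110:260,::-1],(391,600),interpolation=2)
o=np.zeros((600,800,3),np.uint8);o[:300,:400]=A;o[:,409:]=B
cv2.imwrite("pics/m6.png",o)
E
```

```text
[0.4531 0.0933 0.2176] [ 1.04 -0.9  -0.61]
848 ((584.9060668945312, 93.61188507080078), (21.2617130279541, 51.94008255004883), 1.3814358711242676) 0.15710858348952295
```

View pics/m6.png

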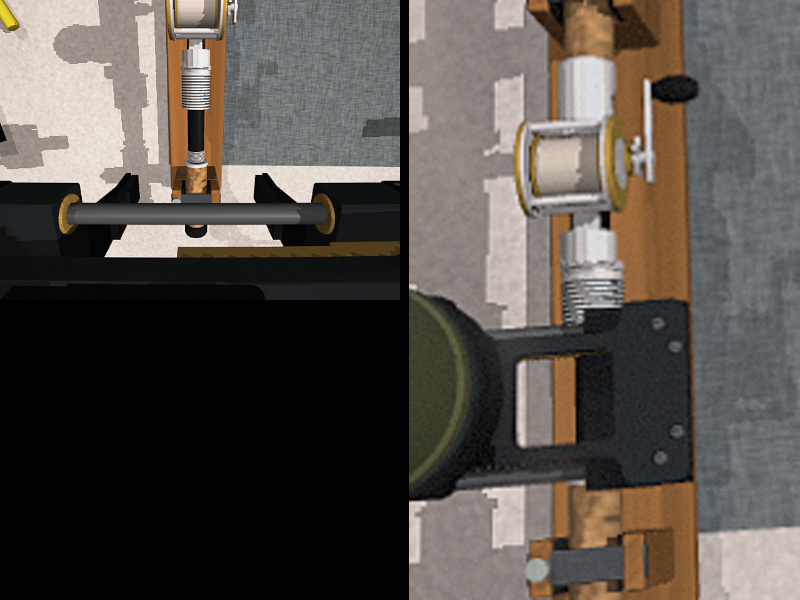

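The picture shows the reel square on its seat, at about (565,165) in the top crop, with the same crank side and position as before. The rear hood is over the heel at about (590,245), and the arm is clear. I'm handing the job in.

```bash
python3 -c "
from cell import env
print(env.sign_off())"
```

```text
the job is handed in; nothing more can be done
None
```

The reel is mounted crank-right, toe pressed about 21 mm into the front hood until firm (about 10.5 N), rear hood slid fully over the heel (about 10 N on the reel), and the job was handed in with the arm clear at about 24 s; no verdict was returned.

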